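# Find the socket for the microscope stand's column nut

### The arm

A 6-joint arm with a two-finger parallel gripper is mounted at the origin on the work surface. World frame = base frame: x ahead of the robot, y to its left, z up, the work surface at z = 0. Lengths are in m, angles in degrees, forces in N, time in s.
With the tool pointing down it reaches from about 0.35 to 0.875 m from the base axis. Payload 4.2 kg.
Tool frame: the origin (TCP) lies midway between the tips of the shut fingers; the grasp point (between the pads) lies 19 mm behind it; z points along the fingers, y is the direction in which the jaws open and shut (so a half turn about z gives the same grasp; the last joint's range is limited). The gripper opens to 87 mm and grips with 3 to 60 N. Pads are 19 mm wide; open, the fingers measure 117 mm over their backs; the gripper's body (75 mm by 190 mm) begins 51 mm behind the grasp point.
Start: joints at [80.821, 22.042, 0.453, 0, -68.411, -14.817], TCP at [0.254, 0.571, 0.223] pointing down, gripper open.
Joint ranges: [-179.83, 179.83], [-69.29, 118.12], [-61.27, 80.66], [-181.25, 117.63], [-171.15, -9.14], [-177.46, 177.46]. Speed limits (degrees/s): [159.86, 159.86, 180, 180, 180, 180].

### API

Orientations are given as a 3x3 rotation matrix whose columns are the frame's x, y, z axes.
In Python, from station import sense, capture, calibration, finish_job gives the robot as it stands.
- The arm moves only by the tool carry_out, never from a script. Its argument "commands" is one flat list of numbers, 6 for each row, row after row: the shift along the tool's x, y, z in mm, then the turn, a rotation vector about the tool's x, y, z in rad. A call has 1 to 5 rows; each row shifts and turns the pose as measured when the row begins, along the tool's axes as they then stand; what a row does not reach is not made up. A row lasts 1/8 s, in which the tool goes at most 62.5 mm and 10.7 degrees, less where a joint would pass 70% of its speed; a pose out of reach is approached as far as the arm can. A call is refused whole if a number of a shift passes 62.5 or a number of a turn 0.188, either way. A call with a gripper value outside its range is refused whole. "grip" is the finger opening in mm, from 0 to 87, set as the call begins (left out, the last holds). The fingers move at their own pace and stop on an object; the grip force is fixed at half the most. Time passes only in rows, so rows that do not move let the fingers close. It gives the time, the measured TCP pose, the force and the opening at its end, in the units of the state.
- sense(): the state, without advancing time (a new reading comes with each control period).
- capture(name): name is "scene" or "top" or "wrist"; returns the picture (400x640x3 uint8, red, green, blue); there is no depth.
- calibration(name): a dict with "fx", "fy", "cx", "cy" (pixels), "rvec" (rotation vector, rad) and "tvec" (3), from world to camera coordinates, as OpenCV has them. Camera axes: x right, y down, z forward; pixel columns grow to the right and rows downward; lengths in m; the calibration is good to about 2 mm. A picture is of the moment at which its call begins: read the wrist's pose just before it. calibration takes no time and is no camera call; for the wrist camera it gives the pose at the moment of the call.
- finish_job(): hands the job in, once; it reports no verdict.
The state is a dict: "time_s": time; "joints": joint angles; "joint_velocities": joint speeds; "effort": joint torques, N m; "tcp_pos": TCP position; "ee_rot": TCP orientation; "wrist_force": force on the tool from outside, world axes, zero at the start; "moment": the same for the moment, N m; "gripper_width": opening from 0.0 (shut) to 1.0 (fully open).
Only numpy, scipy, OpenCV 4.12 (cv2) and the standard library are available. Lean on these libraries where they do the work, as an engineer would, in place of code of your own. Each camera call takes 0.05 s, during which the arm holds its last target.

### The job

One of the three look-alike sockets in the steel tray fits the hex nut beside the round clamp collar on the microscope stand's foot plate. Try them on that nut: too small a socket will not go down over it, too big a one goes down but turns freely, and the right one slides fully down onto the plate and will not turn past a little play. Finish while still gripping the right one, seated all the way down on the nut and turned lightly against it so that the play is taken up, with the other two sockets standing upright in the tray and everything else left where it was.

Things in the scene. Friction and masses are not known exactly. Their poses are not given: they have to be found in the camera images.
- tray: Fixed shallow stainless tray, 250 mm (its x) by 340 mm (its y), rim 20 mm high, walls and floor 3 mm thick. Origin: centre of its underside, on the table. The sockets start in a row along its y axis, about 105 mm apart, 45 mm to the -x side of its middle; a dish and tweezers lie on its +x side.
- socket_a: Steel socket A of three alike outside: hexagonal, 47 mm across flats, 70 mm tall, 0.3-0.65 kg, standing mouth down. Origin: centre of its underside (the mouth), z up. Flats face its x axis and every 60 degrees on. Hexagonal bore in line with the flats, 24 mm deep; the three bores are 23.4, 29.4 and 36.4 mm across flats, which socket has which is not told.
- socket_b: Steel socket B of three alike outside: hexagonal, 47 mm across flats, 70 mm tall, 0.3-0.65 kg, standing mouth down. Origin: centre of its underside (the mouth), z up. Flats face its x axis and every 60 degrees on. Hexagonal bore in line with the flats, 24 mm deep; the three bores are 23.4, 29.4 and 36.4 mm across flats, which socket has which is not told.
- socket_c: Steel socket C of three alike outside: hexagonal, 47 mm across flats, 70 mm tall, 0.3-0.65 kg, standing mouth down. Origin: centre of its underside (the mouth), z up. Flats face its x axis and every 60 degrees on. Hexagonal bore in line with the flats, 24 mm deep; the three bores are 23.4, 29.4 and 36.4 mm across flats, which socket has which is not told.
- work_spot (a point): Where the nut to work on stands: beside the round collar, on the top face of the foot plate (fixed grey slab 300 x 100 mm, 16 mm thick). Its x axis runs along the plate: the collar (54 mm across, 42 mm above the plate, clamp screw on one side) is centred 90 mm along -x, the two other nuts stand 70 and 135 mm along +x.
- nut_small: The smallest of three steel hex nuts fixed on the foot plate (cannot turn), 22 mm across flats, 18 mm high, the top 4.5 mm tapering by 4.5 mm across flats, stud end 2 mm above it. Origin: centre of its underside, on the plate's top. Flats face its x axis and every 60 degrees on. Its place in the row varies. The matching bore is 1.4 mm wider.
- nut_medium: The middle-sized of three steel hex nuts fixed on the foot plate (cannot turn), 28 mm across flats, 18 mm high, the top 4.5 mm tapering by 4.5 mm across flats, stud end 2 mm above it. Origin: centre of its underside, on the plate's top. Flats face its x axis and every 60 degrees on. Its place in the row varies. The matching bore is 1.4 mm wider.
- nut_large: The largest of three steel hex nuts fixed on the foot plate (cannot turn), 35 mm across flats, 18 mm high, the top 4.5 mm tapering by 4.5 mm across flats, stud end 2 mm above it. Origin: centre of its underside, on the plate's top. Flats face its x axis and every 60 degrees on. Its place in the row varies. The matching bore is 1.4 mm wider.
- dish: Clear dish with three cherries, 66 mm across, 14 mm high (cherries to 22 mm), loose in the tray: leave alone. Origin: underside.
- tweezers: Steel tweezers, 120 mm long, 6 mm high, lying in the tray: leave alone. Origin: underside.
- reagent: Glass jar with blue cap, 52 mm across, 100 mm tall: leave alone. Origin: underside.
- pen_cup: White cup, 72 mm across, 90 mm tall: leave alone. Origin: underside.
- marker: White marker pen with black cap lying flat, 125 mm long, 17 mm thick: leave alone. Origin: underside.
- sample_jar: Amber jar with white cap, 60 mm across, 60 mm tall: leave alone. Origin: underside.
- eyepiece_cap: Black disc-shaped cap, 40 mm across, 18 mm high: leave alone. Origin: underside.
Not all that is in view belongs to the job. What is shaped like the socket_c but pink is not meant. Leave any red look-alike of the socket_a alone.

How it is judged (in metres and radians):
At the end, for the whole second after the job is handed in: A socket sits on the nut beside the collar: centred to 1.6 mm, underside within 4 mm of the plate, upright to 0.035 rad, still, gripped (over 3 N), bearing on the nut with over 1 N (centred, only the right size can). The other two stand at rest in the tray, upright to 0.1 rad (((((horizontal distance between nut_medium and work_spot below 0.01 m and horizontal distance between socket_a and nut_medium below 0.0016 m and z of socket_a in the frame of nut_medium below 0.004 m and contact force between socket_a and nut_medium above 1 N) or (horizontal distance between nut_large and work_spot below 0.01 m and horizontal distance between socket_a and nut_large below 0.0016 m and z of socket_a in the frame of nut_large below 0.004 m and contact force between socket_a and nut_large above 1 N) or (horizontal distance between nut_small and work_spot below 0.01 m and horizontal distance between socket_a and nut_small below 0.0016 m and z of socket_a in the frame of nut_small below 0.004 m and contact force between socket_a and nut_small above 1 N)) and angle between socket_a's own z axis and vertical below 0.035 rad and linear speed of each of socket_a, socket_b, socket_c below 0.02 m/s and contact force between the fingers and socket_a above 3 N and x of socket_b in the frame of tray between -0.115 and 0.115 m and y of socket_b in the frame of tray between -0.16 and 0.16 m and z of each of socket_b, socket_c in the frame of tray below 0.009 m and angle between each of socket_b, socket_c's own z axis and vertical below 0.1 rad and x of socket_c in the frame of tray between -0.115 and 0.115 m and y of socket_c in the frame of tray between -0.16 and 0.16 m) or (((horizontal distance between nut_medium and work_spot below 0.01 m and horizontal distance between socket_b and nut_medium below 0.0016 m and z of socket_b in the frame of nut_medium below 0.004 m and contact force between socket_b and nut_medium above 1 N) or (horizontal distance between nut_large and work_spot below 0.01 m and horizontal distance between socket_b and nut_large below 0.0016 m and z of socket_b in the frame of nut_large below 0.004 m and contact force between socket_b and nut_large above 1 N) or (horizontal distance between nut_small and work_spot below 0.01 m and horizontal distance between socket_b and nut_small below 0.0016 m and z of socket_b in the frame of nut_small below 0.004 m and contact force between socket_b and nut_small above 1 N)) and angle between socket_b's own z axis and vertical below 0.035 rad and linear speed of each of socket_b, socket_a, socket_c below 0.02 m/s and contact force between the fingers and socket_b above 3 N and x of socket_a in the frame of tray between -0.115 and 0.115 m and y of socket_a in the frame of tray between -0.16 and 0.16 m and z of each of socket_a, socket_c in the frame of tray below 0.009 m and angle between each of socket_a, socket_c's own z axis and vertical below 0.1 rad and x of socket_c in the frame of tray between -0.115 and 0.115 m and y of socket_c in the frame of tray between -0.16 and 0.16 m) or (((horizontal distance between nut_medium and work_spot below 0.01 m and horizontal distance between socket_c and nut_medium below 0.0016 m and z of socket_c in the frame of nut_medium below 0.004 m and contact force between socket_c and nut_medium above 1 N) or (horizontal distance between nut_large and work_spot below 0.01 m and horizontal distance between socket_c and nut_large below 0.0016 m and z of socket_c in the frame of nut_large below 0.004 m and contact force between socket_c and nut_large above 1 N) or (horizontal distance between nut_small and work_spot below 0.01 m and horizontal distance between socket_c and nut_small below 0.0016 m and z of socket_c in the frame of nut_small below 0.004 m and contact force between socket_c and nut_small above 1 N)) and angle between socket_c's own z axis and vertical below 0.035 rad and linear speed of each of socket_c, socket_a, socket_b below 0.02 m/s and contact force between the fingers and socket_c above 3 N and x of socket_a in the frame of tray between -0.115 and 0.115 m and y of socket_a in the frame of tray between -0.16 and 0.16 m and z of each of socket_a, socket_b in the frame of tray below 0.009 m and angle between each of socket_a, socket_b's own z axis and vertical below 0.1 rad and x of socket_b in the frame of tray between -0.115 and 0.115 m and y of socket_b in the frame of tray between -0.16 and 0.16 m))); the arm keeps its last pose, push and grip.
It fails at once if another thing on the table or in the tray is pushed more than 40 mm or knocked over (distance of any of dish, tweezers, reagent, pen_cup, marker, sample_jar, eyepiece_cap from where it was at the start of the episode above 0.04 m or angle between any of dish, tweezers, reagent, pen_cup, sample_jar, eyepiece_cap's own z axis and vertical above 0.5 rad).
It also fails if it takes over 72 s, if anything falls off the work surface, if the arm or the gripper's body presses on something with over 40 N, if the wrist force passes 120 N, or if a joint passes its speed limit or range.

## Working session

There is one attempt and no reset: what is moved stays moved. The work goes in short steps, Python scripts to look and compute and a tool call to move; the robot and the scene stay as the last step left them, time stands still between calls to the robot, and variables do not carry over. Pictures are saved under pics/ and viewed, and the job is handed in when it is done.

Besides the shell and the picture viewer there is one more tool, called by a JSON object that holds its "fn" and its "kwargs", one argument or row to a line. carry_out: Moves the arm, as the interface text tells. Its arguments: {"type":"object","properties":{"commands":{"type":"array"},"grip":{"type":"number"}},"required":["commands"]}

```bash
mkdir -p pics; ls
python3 - <<'E'
from station import *
import cv2
s=sense();print(s)
for n in ["scene","top","wrist"]:
    c=calibration(n);print(n,c)
    cv2.imwrite(f"pics/{n}0.png",capture(n)[:,:,::-1])
E
```

```text
pics
{'time_s': 0.0, 'joints': array([ 8.08217838e+01,  2.20904142e+01,  3.82387150e-01, -2.79609443e-02,
       -6.84129102e+01, -1.48176557e+01]), 'joint_velocities': array([-0.10441084,  0.02043591, -0.05726215,  0.04601085,  0.14694603,
        0.0105106 ]), 'effort': array([ 2.79988171e-04, -3.90670180e+01,  1.87405390e+01,  4.21982870e+00,
        1.10176616e-02, -1.92854604e-04]), 'tcp_pos': array([0.25390282, 0.57045666, 0.22148375]), 'ee_rot': array([[ 9.13501574e-01, -4.06834436e-01, -7.84642165e-04],
       [-4.06835180e-01, -9.13499366e-01, -2.01130658e-03],
       [ 1.01498656e-04,  2.15655176e-03, -9.99997669e-01]]), 'wrist_force': array([-0.02715064,  0.35360714, -0.25016068]), 'moment': array([ 0.0315921 , -0.00410305, -0.00334134]), 'gripper_width': 1.002778512824899}
scene {'fx': 420.12764947829425, 'fy': 420.12764947829425, 'cx': 321.83692519737644, 'cy': 199.47744830431324, 'rvec': array([ 0.94577991,  2.54319592, -0.98942441]), 'tvec': array([ 0.44784121, -0.24561606,  1.33615728])}
top {'fx': 443.72110977870847, 'fy': 443.72110977870847, 'cx': 321.8997639559116, 'cy': 205.34024943601855, 'rvec': array([ 2.18776155, -2.15189738,  0.08280502]), 'tvec': array([-0.0195892 ,  0.54708734,  1.3714605 ])}
wrist {'fx': 303.1668492019086, 'fy': 303.1668492019086, 'cx': 322.6511248681121, 'cy': 200.30288699217522, 'rvec': array([-1.618188  ,  2.49160991,  0.34204236]), 'tvec': array([ 0.6242263 , -0.03336733,  0.39023032])}
```

View pics/scene0.png

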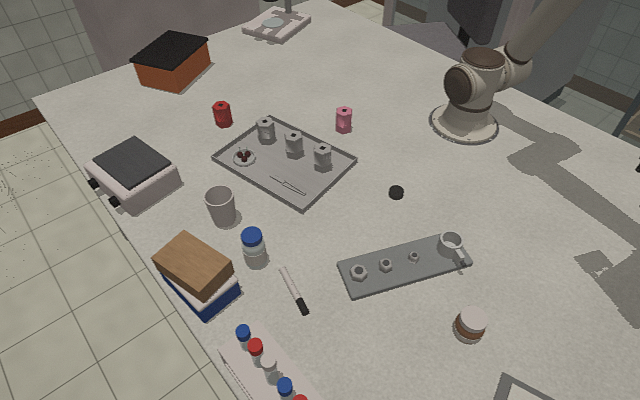

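View pics/top0.png

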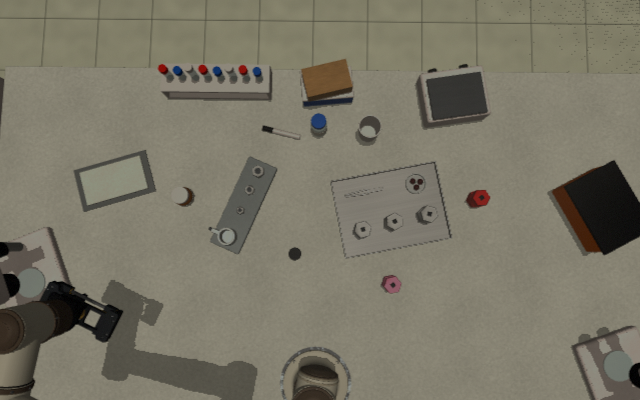

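View pics/wrist0.png

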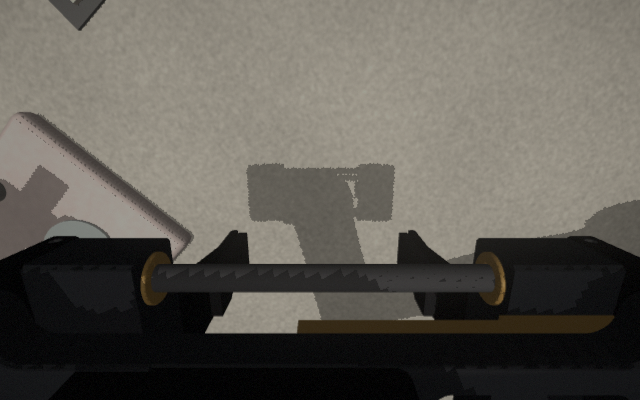

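Candidates in the top view: steel sockets at (363,230), (395,222) and (429,214) in the tray. The pink look-alike (392,284) and the red one (480,198) are to be left alone. The collar is at (227,236). The nut beside it is at (240,210), with the other two nuts at (249,190) and (258,171). I'll take close crops and measure.

```bash
cat > h.py <<'E'
import numpy as np, cv2
from station import *
def ray(c,p):
    K=np.array([[c['fx'],0,c['cx']],[0,c['fy'],c['cy']],[0,0,1.]])
    R=cv2.Rodrigues(c['rvec'])[0]; o=-R.T@c['tvec']
    return o,R.T@np.linalg.inv(K)@np.array([p[0],p[1],1.])
def onplane(c,p,z):
    o,d=ray(c,p); return o+d*(z-o[2])/d[2]
def proj(c,P):
    K=np.array([[c['fx'],0,c['cx']],[0,c['fy'],c['cy']],[0,0,1.]])
    return cv2.projectPoints(np.array(P,float).reshape(-1,3),c['rvec'],c['tvec'],K,None)[0][:,0]
E
python3 - <<'E'
from h import *
im=cv2.imread('pics/top0.png');sc=cv2.imread('pics/scene0.png')
a=cv2.resize(im[150:265,320:500],None,fx=4,fy=4,interpolation=2);b=cv2.resize(im[150:260,200:290],None,fx=5,fy=5,interpolation=2)
cv2.imwrite('pics/ca.png',a);cv2.imwrite('pics/cb.png',b)
cv2.imwrite('pics/cc.png',cv2.resize(sc[225:305,330:480],None,fx=5,fy=5,interpolation=2))
c=calibration('top')
for p in [(363,230),(395,222),(429,214)]: print(p,onplane(c,p,.073))
for p in [(240,210),(249,190),(258,171)]: print(p,onplane(c,p,.034))
print(onplane(c,(227,236),.058))
E
```

```text
(363, 230) [ 0.47030049 -0.13645683  0.073     ]
(395, 222) [ 0.49603699 -0.23274177  0.073     ]
(429, 214) [ 0.52190968 -0.33519537  0.073     ]
(240, 210) [0.52774191 0.24518747 0.034     ]
(249, 190) [0.59114709 0.21898347 0.034     ]
(258, 171) [0.65185129 0.19248441 0.034     ]
[0.44557204 0.27758541 0.058     ]
```

View pics/ca.png

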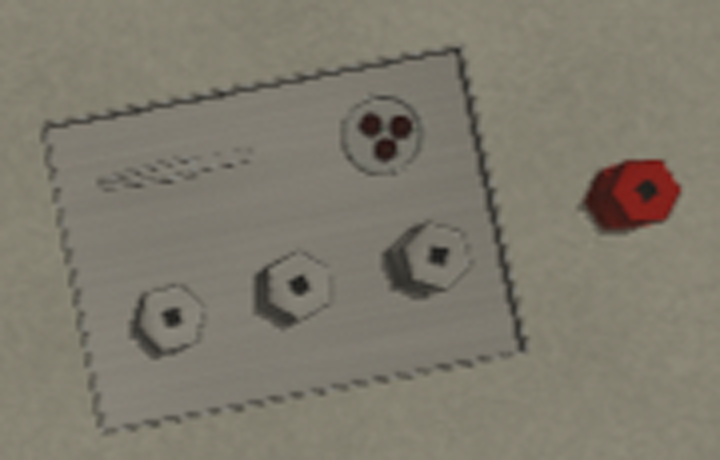

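View pics/cb.png

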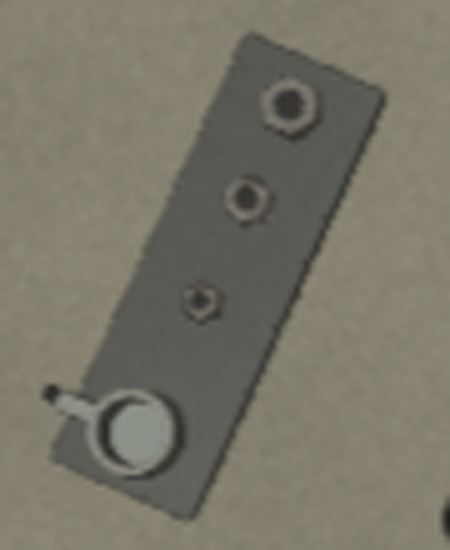

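View pics/cc.png

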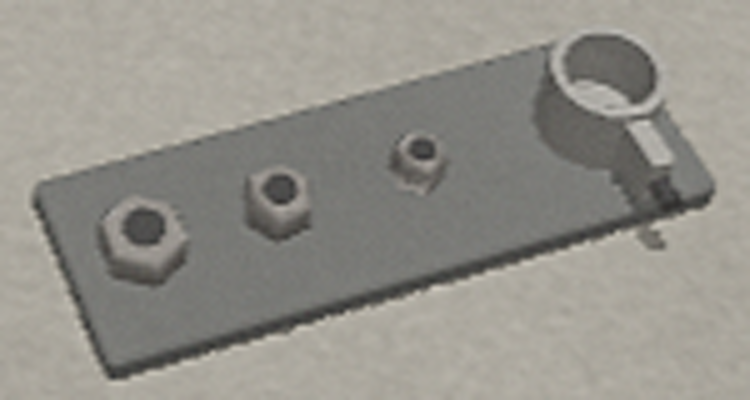

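The close crops show the nut beside the collar, at top (240,210), is the smallest of the three. The sockets look identical from above. Next I'll get the camera offset in the tool frame and a reachable viewing pose.

Run:
```python
from h import *
s=sense();c=calibration('wrist')
R=cv2.Rodrigues(c['rvec'])[0];o=-R.T@c['tvec']
E=s['ee_rot'];print((E.T@(o-s['tcp_pos'])).round(4));print((E.T@R.T).round(3))
print(s['time_s'])
# desired TCP: camera viewing nut at offset
t=np.array([.5277,.2452,.034])
print('delta tool to put TCP over nut', (E.T@(t-s['tcp_pos'])).round(3))
print(proj(calibration('top'),[s['tcp_pos']]))
```

```text
[ 0.0735 -0.0003 -0.1617]
[[ 0.    -0.963 -0.271]
 [ 1.     0.     0.   ]
 [-0.    -0.271  0.963]]
0.15
delta tool to put TCP over nut [0.382 0.186 0.188]
[[100.80235218 305.06480944]]
```

{"fn": "carry_out", "kwargs": {
  "commands": [60,33,10,0,0,0,60,33,15,0,0,0,60,33,20,0,0,0,60,33,25,0,0,0,60,33,25,0,0,0]
}}

```text
time_s: 0.78
tcp_pos: [0.4374, 0.3311, 0.138]
ee_rot: [[0.917, -0.399, 0.001], [-0.399, -0.917, 0.002], [0.0, -0.002, -1.0]]
wrist_force: [0.9, 0.2, 0.1]
gripper_width: 0.996
```

{"fn": "carry_out", "kwargs": {
  "commands": [36,21,18,0,0,0,36,21,18,0,0,0,0,0,0,0,0,0]
}}

```text
time_s: 1.15
tcp_pos: [0.4882, 0.257, 0.0983]
ee_rot: [[0.915, -0.404, -0.003], [-0.404, -0.915, -0.002], [-0.002, 0.003, -1.0]]
wrist_force: [-0.6, 0.0, 0.4]
gripper_width: 1.002
```

Run:
```python
from h import *
s=sense();c=calibration('wrist');im=capture('wrist')[:,:,::-1]
cv2.imwrite('pics/w1.png',im);print(s['tcp_pos'],s['time_s'],s['joint_velocities'].round(2))
np.save('w1.npy',np.r_[c['fx'],c['fy'],c['cx'],c['cy'],c['rvec'],c['tvec']])
```

```text
[0.48817738 0.25698034 0.09827835] 1.15 [ 1.43 -0.95  1.44  0.58  0.67  0.16]
```

View pics/w1.png

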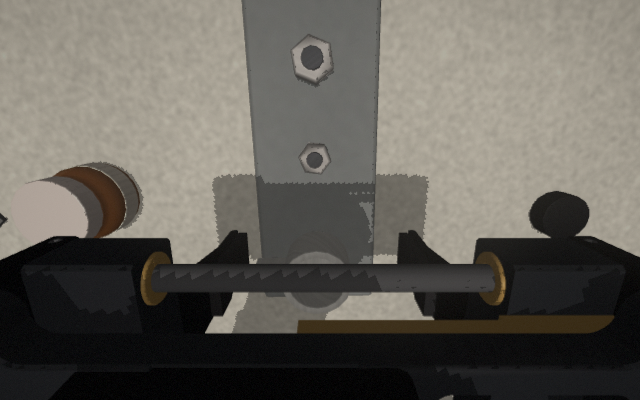

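Wrist view: the small nut is at (314,157) with its stud end a dark disc, the medium one at (312,58), and the collar is behind the fingers at (316,275). I'll measure the centre and the flats next.

```bash
python3 - <<'E'
from h import *
im=cv2.imread('pics/w1.png')
cv2.imwrite('pics/w1c.png',cv2.resize(im[25:185,270:360],None,fx=5,fy=5,interpolation=cv2.INTER_NEAREST)[:,:])
E
cat > m.py <<'E'
from h import *
import sys
im=cv2.imread('pics/w1.png');g=im.astype(int)
v=np.load('w1.npy');c=dict(fx=v[0],fy=v[1],cx=v[2],cy=v[3],rvec=v[4:7],tvec=v[7:])
hsv=cv2.cvtColor(im,cv2.COLOR_BGR2HSV)
for (x0,y0,x1,y1) in [(294,138,336,178),(284,28,342,90)]:
    sub=im[y0:y1,x0:x1].astype(int)
    print(sub[sub.shape[0]//2,:,:].tolist())
E
python3 m.py
```

```text
[[106, 110, 110], [107, 111, 112], [106, 111, 112], [106, 110, 110], [95, 98, 99], [95, 100, 103], [90, 94, 98], [135, 143, 150], [141, 149, 156], [141, 149, 155], [141, 148, 154], [141, 148, 153], [88, 91, 95], [68, 68, 71], [68, 67, 69], [69, 69, 69], [71, 70, 72], [71, 70, 71], [73, 73, 74], [73, 73, 74], [70, 70, 71], [69, 70, 70], [69, 68, 69], [69, 69, 70], [70, 69, 70], [68, 70, 70], [70, 70, 72], [66, 68, 68], [70, 72, 75], [137, 142, 149], [144, 151, 157], [144, 151, 158], [144, 151, 158], [126, 133, 138], [102, 107, 111], [78, 82, 85], [77, 80, 81], [102, 106, 106], [106, 111, 110], [105, 109, 109], [106, 110, 109], [103, 109, 107]]
[[103, 107, 107], [103, 106, 106], [101, 105, 106], [101, 104, 105], [104, 107, 108], [104, 108, 108], [104, 107, 108], [104, 109, 108], [86, 90, 93], [112, 117, 122], [141, 147, 152], [148, 155, 160], [149, 156, 162], [148, 156, 161], [148, 155, 162], [147, 154, 161], [132, 137, 143], [79, 80, 82], [72, 72, 73], [72, 72, 73], [70, 72, 71], [72, 71, 72], [71, 71, 71], [70, 70, 71], [71, 70, 71], [71, 72, 73], [72, 73, 73], [75, 74, 76], [74, 73, 74], [72, 73, 73], [73, 72, 74], [72, 73, 73], [71, 71, 72], [73, 73, 74], [73, 73, 74], [73, 74, 75], [75, 75, 76], [76, 75, 77], [62, 61, 63], [128, 133, 140], [140, 146, 153], [139, 145, 151], [135, 142, 147], [129, 136, 141], [126, 132, 138], [124, 130, 136], [103, 109, 113], [85, 90, 93], [83, 87, 88], [101, 105, 104], [102, 107, 106], [102, 107, 106], [103, 106, 106], [103, 107, 106], [104, 107, 107], [102, 106, 106], [103, 107, 107], [104, 107, 107]]
```

View pics/w1c.png

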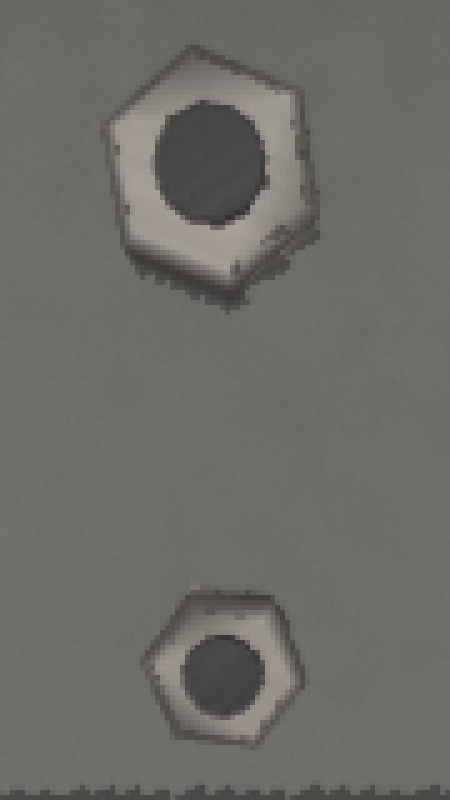

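```bash
cat > m.py <<'E'
from h import *
im=cv2.imread('pics/w1.png')
v=np.load('w1.npy');c=dict(fx=v[0],fy=v[1],cx=v[2],cy=v[3],rvec=v[4:7],tvec=v[7:])
R=cv2.Rodrigues(c['rvec'])[0];print('cam',-R.T@c['tvec'])
g=im.max(2)
for (x0,y0,x1,y1) in [(296,140,334,176),(286,30,338,90)]:
    m=(g[y0:y1,x0:x1]<85).astype(np.uint8)
    n,l,st,ce=cv2.connectedComponentsWithStats(m)
    i=1+np.argmax(st[1:,4]);p=ce[i]+[x0,y0];ys,xs=np.where(l==i)
    print('stud',p,st[i], onplane(c,p,.036).round(4))
q=np.array([[147,663],[195,590],[272,597],[302,685],[258,745],[180,738]])/5+[270,25]-.4
for z in (.0295,.016):
    W=np.array([onplane(c,p,z)[:2] for p in q]);print(z,W.mean(0).round(4))
    for i in range(6):
        d=W[(i+1)%6]-W[i];a=np.degrees(np.arctan2(d[1],d[0]));print(i,(np.hypot(*d)*1e3).round(1),a.round(1),((a+30)%60-30).round(1))
E
python3 m.py
```

```text
cam [0.55597713 0.22795851 0.25982712]
stud [314.15816327 159.47959184] [ 11  12  16  16 196] [0.5288 0.246  0.036 ]
stud [311.647343    57.18357488] [ 15  15  22  25 414] [0.5927 0.219  0.036 ]
0.0295 [0.5284 0.2458]
0 13.2 -58.0 2.0
1 11.6 -119.0 1.0
2 14.0 175.3 -4.7
3 11.4 120.2 0.2
4 12.1 60.9 0.9
5 12.5 -1.1 -1.1
0.016 [0.5268 0.2469]
0 14.0 -58.0 2.0
1 12.3 -119.0 1.0
2 14.8 175.3 -4.7
3 12.1 120.2 0.2
4 12.8 60.9 0.9
5 13.2 -1.1 -1.1
```

{"fn": "carry_out", "kwargs": {
  "commands": [22,53,-20,0,0,-0.14,14,55,-20,0,0,-0.14,5,56,-15,0,0,-0.14,-8,58,-10,0,0,0,-8,58,-5,0,0,0]
}}

```text
time_s: 1.82
tcp_pos: [0.4734, -0.0273, 0.1742]
ee_rot: [[0.999, 0.036, 0.008], [0.036, -0.999, 0.001], [0.008, -0.001, -1.0]]
wrist_force: [0.1, -1.7, -0.2]
gripper_width: 0.997
```

{"fn": "carry_out", "kwargs": {
  "commands": [-8,58,0,0,0,0,-8,58,0,0,0,0,-8,58,0,0,0,0]
}}

```text
time_s: 2.2
tcp_pos: [0.4576, -0.2043, 0.1778]
ee_rot: [[0.999, 0.043, 0.017], [0.043, -0.999, 0.001], [0.017, -0.0, -1.0]]
wrist_force: [1.1, 0.8, -0.4]
gripper_width: 1.0
```

{"fn": "carry_out", "kwargs": {
  "commands": [-12,28,0,0,0,0,0,0,0,0,0,0]
}}

```text
time_s: 2.45
tcp_pos: [0.4472, -0.2352, 0.1788]
ee_rot: [[0.999, 0.04, 0.02], [0.041, -0.999, -0.0], [0.02, 0.001, -1.0]]
wrist_force: [-0.3, -0.5, 0.1]
gripper_width: 0.997
```

Run:
```python
from h import *
s=sense();c=calibration('wrist');im=capture('wrist')[:,:,::-1]
cv2.imwrite('pics/w2.png',im);print(s['tcp_pos'],s['ee_rot'].round(3),s['time_s'],s['joint_velocities'].round(2))
np.save('w2.npy',np.r_[c['fx'],c['fy'],c['cx'],c['cy'],c['rvec'],c['tvec']])
```

```text
[ 0.44717808 -0.23518683  0.17884238] [[ 0.999  0.04   0.02 ]
 [ 0.041 -0.999 -0.   ]
 [ 0.02   0.001 -1.   ]] 2.45 [ 1.18 -0.11  0.71 -0.07  0.19  0.15]
```

View pics/w2.png

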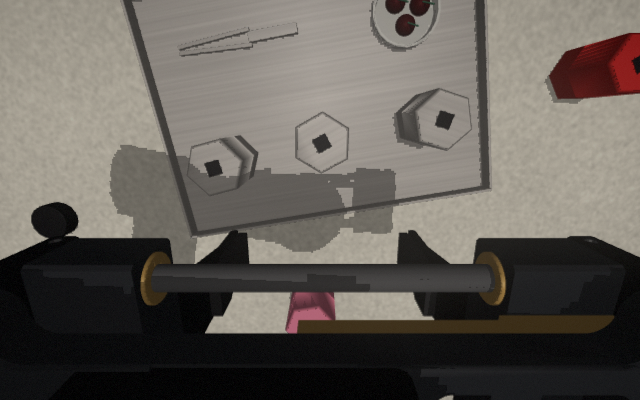

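Wrist view: the three steel sockets' square drive holes are at (213,168), (321,143) and (445,120). The pink look-alike is below at (311,310) and the red one at (600,65).

Run:
```python
from h import *
im=cv2.imread('pics/w2.png')
o=np.hstack([cv2.resize(im[y-40:y+40,x-40:x+40],None,fx=3.3,fy=3.3,interpolation=2) for x,y in [(215,167),(321,143),(440,120)]])
cv2.imwrite('pics/w2c.png',o)
v=np.load('w2.npy');c=dict(fx=v[0],fy=v[1],cx=v[2],cy=v[3],rvec=v[4:7],tvec=v[7:])
g=im.max(2)
for (x,y) in [(213,168),(321,143),(445,120)]:
    m=(g[y-15:y+15,x-15:x+15]<75).astype(np.uint8)
    n,l,st,ce=cv2.connectedComponentsWithStats(m);i=1+np.argmax(st[1:,4]);p=ce[i]+[x-15,y-15]
    cn=cv2.findContours((l==i).astype(np.uint8),0,1)[0][0]
    print(p,st[i],onplane(c,p,.073).round(4),cv2.minAreaRect(cn))
```

```text
[213.18660287 168.06220096] [  7   7  17  17 209] [ 0.4733 -0.136   0.073 ] ((15.302753448486328, 15.009176254272461), (15.13365650177002, 14.175829887390137), 73.3007583618164)
[321.39320388 142.89805825] [  7   6  18  19 206] [ 0.4993 -0.2315  0.073 ] ((15.5, 15.0), (14.758047103881836, 14.310833930969238), 63.43495178222656)
[444.27826087 119.54782609] [  6   6  18  19 230] [ 0.5233 -0.336   0.073 ] ((14.30000114440918, 14.600000381469727), (14.86270523071289, 16.12761688232422), 18.434946060180664)
```

View pics/w2c.png

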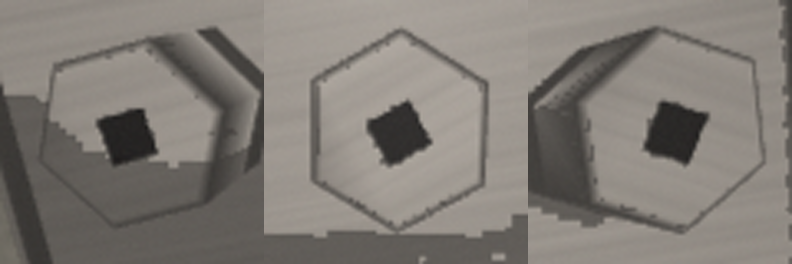

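Run:
```python
from h import *
v=np.load('w2.npy');c=dict(fx=v[0],fy=v[1],cx=v[2],cy=v[3],rvec=v[4:7],tvec=v[7:])
H=[[(54,67),(152,38),(224,104),(206,204),(116,227),(40,160)],[(138,29),(225,82),(221,183),(134,231),(49,182),(49,79)],[(130,28),(226,62),(238,160),(157,232),(68,203),(52,103)]]
for h,(x,y) in zip(H,[(215,167),(321,143),(440,120)]):
    q=np.array(h)/3.3+[x-40,y-40]-.35
    W=np.array([onplane(c,p,.073)[:2] for p in q])
    d=np.roll(W,-1,0)-W;a=np.degrees(np.arctan2(d[:,1],d[:,0]))
    ph=np.degrees(np.angle(np.exp(6j*np.radians(a)).mean()))/6
    print(W.mean(0).round(4),(np.hypot(*d.T)*1e3).round(1),'edge mod60',round(ph,1),'flat normals',round(ph+30,1))
```

```text
[ 0.4739 -0.1373] [27.7 24.9 28.2 26.2 26.6 25.8] edge mod60 -12.2 flat normals 17.8
[ 0.4995 -0.2319] [26.4 26.3 26.7 26.3 26.8 26.4] edge mod60 1.4 flat normals 31.4
[ 0.523  -0.3355] [26.6 25.1 26.8 25.5 26.1 25.9] edge mod60 15.9 flat normals 45.9
```

The middle socket at (0.4995, -0.232) is closest, and its flats are already in line with the jaws. I'll grasp that one first.

{"fn": "carry_out", "kwargs": {
  "commands": [25,-1,20,0,-0.02,0,26,-1,30,0,0,0,0,0,0,0,0,0]
}}

```text
time_s: 2.88
tcp_pos: [0.503, -0.226, 0.1306]
ee_rot: [[0.999, 0.048, 0.005], [0.048, -0.999, -0.002], [0.005, 0.002, -1.0]]
wrist_force: [0.3, 0.6, 0.1]
gripper_width: 1.004
```

{"fn": "carry_out", "kwargs": {
  "commands": [-4,6,30,0,-0.005,0.024,0,0,30,0,0,0,0,0,25,0,0,0,0,0,10,0,0,0,0,0,0,0,0,0]
}}

```text
time_s: 3.5
tcp_pos: [0.504, -0.2278, 0.04]
ee_rot: [[0.999, 0.034, 0.01], [0.034, -0.999, -0.005], [0.01, 0.005, -1.0]]
wrist_force: [-0.1, -0.3, 0.2]
gripper_width: 0.998
```

{"fn": "carry_out", "kwargs": {
  "commands": [-5,4,10,0,-0.01,0.01,-1,1,3,0,0,0,0,0,0,0,0,0]
}}

```text
time_s: 3.88
tcp_pos: [0.4995, -0.2334, 0.0288]
ee_rot: [[1.0, 0.024, 0.004], [0.024, -1.0, -0.006], [0.004, 0.006, -1.0]]
wrist_force: [-0.1, -0.4, 0.3]
gripper_width: 0.999
```

{"fn": "carry_out", "kwargs": {
  "commands": [0,0,0,0,0,0,0,0,0,0,0,0,0,0,0,0,0,0,0,0,0,0,0,0],
  "grip": 30
}}

```text
time_s: 4.38
tcp_pos: [0.5, -0.2337, 0.0296]
ee_rot: [[1.0, 0.024, 0.006], [0.024, -1.0, -0.006], [0.006, 0.006, -1.0]]
wrist_force: [0.1, -1.0, -0.7]
gripper_width: 0.63
```

{"fn": "carry_out", "kwargs": {
  "commands": [0,0,0,0,0,0,0,0,0,0,0,0]
}}

```text
time_s: 4.62
tcp_pos: [0.5, -0.2334, 0.0296]
ee_rot: [[1.0, 0.024, 0.006], [0.024, -1.0, -0.006], [0.006, 0.006, -1.0]]
wrist_force: [-0.3, -0.1, 0.0]
gripper_width: 0.536
```

{"fn": "carry_out", "kwargs": {
  "commands": [0,0,-20,0,-0.005,0,0,0,-40,0,0,0,0,-30,-20,0,0,0,2,-55,-10,0,0,0,2,-60,0,0,0,0]
}}

```text
time_s: 5.25
tcp_pos: [0.4974, -0.0867, 0.1168]
ee_rot: [[1.0, 0.014, -0.009], [0.014, -1.0, -0.002], [-0.009, 0.002, -1.0]]
wrist_force: [1.0, -0.2, -4.2]
gripper_width: 0.537
```

{"fn": "carry_out", "kwargs": {
  "commands": [2,-60,0,0,0,0,2,-60,0,0,0,0,3,-60,0,0,0,0,3,-60,0,0,0,0,0,-40,0,0,0,0]
}}

```text
time_s: 5.88
tcp_pos: [0.4993, 0.2023, 0.1126]
ee_rot: [[1.0, 0.013, -0.015], [0.013, -1.0, -0.004], [-0.016, 0.004, -1.0]]
wrist_force: [0.6, -0.3, -2.9]
gripper_width: 0.541
```

{"fn": "carry_out", "kwargs": {
  "commands": [15,-22,10,-0.003,0.014,0.01,14,-22,20,0,0,0,0,0,0,0,0,0]
}}

```text
time_s: 6.25
tcp_pos: [0.5257, 0.2503, 0.0783]
ee_rot: [[1.0, 0.007, -0.006], [0.007, -1.0, -0.009], [-0.006, 0.009, -1.0]]
wrist_force: [-0.4, -0.9, -3.4]
gripper_width: 0.538
```

{"fn": "carry_out", "kwargs": {
  "commands": [3,5,4,0.009,0.006,0,1,0,4,0,0,0,0,0,0,0,0,0]
}}

```text
time_s: 6.62
tcp_pos: [0.5286, 0.2427, 0.0694]
ee_rot: [[1.0, 0.005, -0.002], [0.005, -1.0, -0.001], [-0.002, 0.001, -1.0]]
wrist_force: [-0.3, -0.1, -3.3]
gripper_width: 0.539
```

{"fn": "carry_out", "kwargs": {
  "commands": [0,-3,3,0,0,0,0,0,3,0,0,0,0,0,3,0,0,0,0,0,3,0,0,0,0,0,0,0,0,0]
}}

```text
time_s: 7.25
tcp_pos: [0.5287, 0.2456, 0.0575]
ee_rot: [[1.0, 0.004, -0.001], [0.004, -1.0, 0.0], [-0.001, -0.0, -1.0]]
wrist_force: [0.1, -0.0, -2.7]
gripper_width: 0.541
```

{"fn": "carry_out", "kwargs": {
  "commands": [0,0,3,0,0,0,0,0,3,0,0,0,0,0,3,0,0,0,0,0,2,0,0,0,0,0,0,0,0,0]
}}

```text
time_s: 7.88
tcp_pos: [0.5289, 0.2457, 0.0457]
ee_rot: [[1.0, 0.004, -0.001], [0.004, -1.0, 0.0], [-0.001, -0.0, -1.0]]
wrist_force: [0.2, -0.0, -2.6]
gripper_width: 0.539
```

{"fn": "carry_out", "kwargs": {
  "commands": [0,0,1.5,0,0,0,0,0,0,0,0,0.13,0,0,0,0,0,0.1,0,0,0,0,0,0]
}}

```text
time_s: 8.38
tcp_pos: [0.5293, 0.2455, 0.0443]
ee_rot: [[0.974, -0.226, 0.0], [-0.226, -0.974, -0.001], [0.001, 0.001, -1.0]]
wrist_force: [-1.0, 0.6, -3.9]
gripper_width: 0.538
```

Run:
```python
from h import *
s=sense();print(s['tcp_pos'],s['ee_rot'].round(3),s['wrist_force'].round(2),s['moment'].round(3),s['time_s'])
```

```text
[0.52934631 0.24548463 0.04434715] [[ 0.974 -0.226  0.   ]
 [-0.226 -0.974 -0.001]
 [ 0.001  0.001 -1.   ]] [-1.02  0.59 -3.87] [0.018 0.062 0.304] 8.375
```

{"fn": "carry_out", "kwargs": {
  "commands": [0,0,0,0,0,0.08,0,0,0,0,0,0]
}}

```text
time_s: 8.62
tcp_pos: [0.5294, 0.2455, 0.0444]
ee_rot: [[0.955, -0.297, 0.001], [-0.297, -0.955, -0.002], [0.001, 0.001, -1.0]]
wrist_force: [-0.7, -0.6, -4.0]
gripper_width: 0.536
```

```bash
cat > s.py <<'E'
from h import *
s=sense();E=s['ee_rot'];print(s['tcp_pos'].round(4),'yaw',np.degrees(np.arctan2(E[1,0],E[0,0])).round(2),'zax',E[:,2].round(4),'F',s['wrist_force'].round(2),'M',s['moment'].round(3),'w',(s['gripper_width']*87).round(1),s['time_s'])
E
python3 s.py
```

```text
Traceback (most recent call last):
  File "s.py", line 2, in <module>
    s=sense();E=s['ee_rot'];print(s['tcp_pos'].round(4),'yaw',np.degrees(np.arctan2(E[1,0],E[0,0])).round(2),'zax',E[:,2].round(4),'F',s['wrist_force'].round(2),'M',s['moment'].round(3),'w',(s['gripper_width']*87).round(1),s['time_s'])
                                                                                                                                                                                              ^^^^^^^^^^^^^^^^^^^^^^^^^^^^^
AttributeError: 'float' object has no attribute 'round'
```

```bash
sed -i "s/(s\['gripper_width'\]\*87).round(1)/round(s['gripper_width']*87,1)/" s.py; python3 s.py
python3 - <<'E'
from h import *
im=capture('scene')[:,:,::-1];cv2.imwrite('pics/s3.png',cv2.resize(im[200:300,330:490],None,fx=4,fy=4,interpolation=2))
im=capture('wrist')[:,:,::-1];cv2.imwrite('pics/w3.png',im)
E
```

```text
[0.5294 0.2455 0.0444] yaw -17.26 zax [ 8.0e-04 -1.8e-03 -1.0e+00] F [-0.75 -0.57 -3.98] M [-0.196 -0.036  0.521] w 46.6 8.625
```

View pics/s3.png

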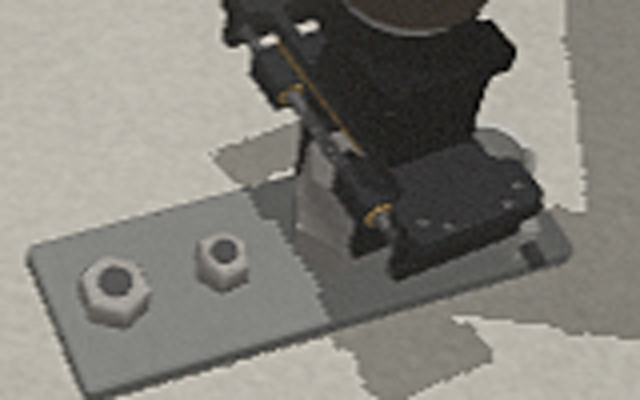

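View pics/w3.png

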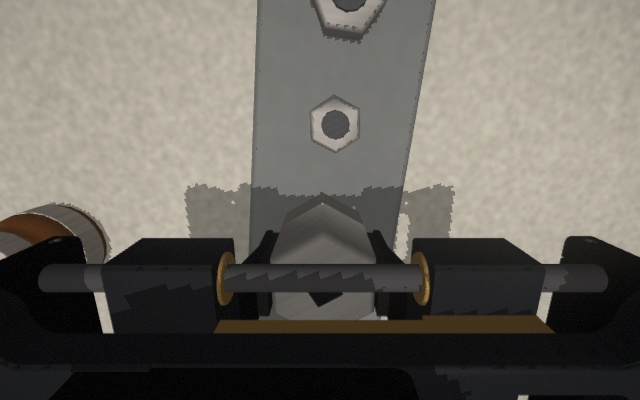

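Run:
```python
from h import *
im=cv2.imread('pics/w3.png')
cv2.imwrite('pics/w3c.png',cv2.resize(im[180:330,240:410],None,fx=4.5,fy=4,interpolation=2))
```

```text
(no output)
```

View pics/w3c.png

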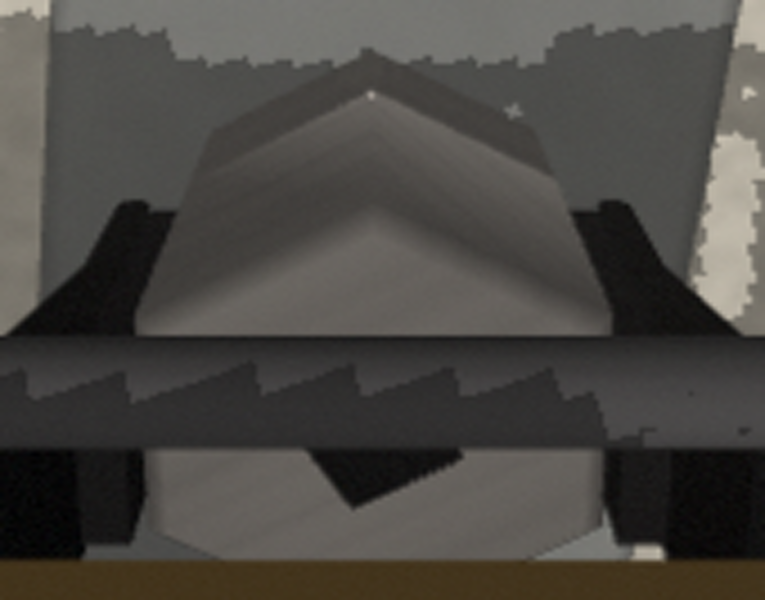

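{"fn": "carry_out", "kwargs": {
  "commands": [0,0,0,0,0,0.08,0,0,0,0,0,0]
}}

```text
time_s: 8.98
tcp_pos: [0.5297, 0.2455, 0.0445]
ee_rot: [[0.93, -0.367, 0.001], [-0.367, -0.93, -0.002], [0.002, 0.002, -1.0]]
wrist_force: [0.1, -0.3, -4.0]
gripper_width: 0.539
```

```bash
python3 s.py
```

```text
[0.5297 0.2455 0.0445] yaw -21.53 zax [ 0.0014 -0.0025 -1.    ] F [ 0.15 -0.33 -3.98] M [-0.127 -0.06   0.73 ] w 46.9 8.975
```

Run:
```python
from h import *
im=capture('wrist')[:,:,::-1];cv2.imwrite('pics/w4.png',im)
cv2.imwrite('pics/w4c.png',cv2.resize(im[180:330,240:410],None,fx=4.5,fy=4,interpolation=2))
```

```text
(no output)
```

View pics/w4c.png

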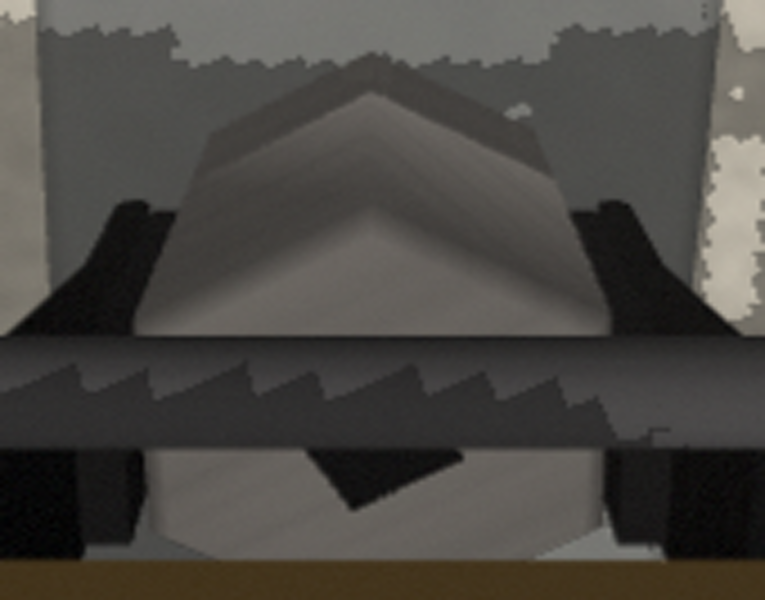

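{"fn": "carry_out", "kwargs": {
  "commands": [0,0,0,0,0,-0.18,0,0,0,0,0,-0.18,0,0,0,0,0,0]
}}

```text
time_s: 9.4
tcp_pos: [0.5296, 0.2456, 0.0444]
ee_rot: [[1.0, -0.012, 0.001], [-0.012, -1.0, 0.0], [0.001, -0.0, -1.0]]
wrist_force: [-0.2, 0.1, -3.0]
gripper_width: 0.538
```

```bash
python3 s.py
```

```text
[0.5296 0.2456 0.0444] yaw -0.71 zax [ 1.e-03  4.e-04 -1.e+00] F [-0.2   0.07 -3.03] M [-0.008 -0.006 -0.037] w 46.8 9.4
```

{"fn": "carry_out", "kwargs": {
  "commands": [3,0,0,0,0,0,0,0,0,0,0,0]
}}

```text
time_s: 9.65
tcp_pos: [0.5305, 0.2454, 0.0443]
ee_rot: [[1.0, -0.02, -0.004], [-0.02, -1.0, 0.0], [-0.004, 0.0, -1.0]]
wrist_force: [-0.5, 0.9, -2.9]
gripper_width: 0.541
```

```bash
python3 s.py
```

```text
[0.5305 0.2454 0.0443] yaw -1.13 zax [-0.0036  0.     -1.    ] F [-0.48  0.89 -2.85] M [ 0.023  0.01  -0.015] w 47.1 9.65
```

{"fn": "carry_out", "kwargs": {
  "commands": [-6,0,0,0,0,0,0,0,0,0,0,0]
}}

```text
time_s: 9.9
tcp_pos: [0.5283, 0.2458, 0.0445]
ee_rot: [[1.0, -0.021, 0.004], [-0.021, -1.0, 0.002], [0.004, -0.002, -1.0]]
wrist_force: [-0.4, -1.3, -3.8]
gripper_width: 0.539
```

```bash
python3 s.py
```

```text
[0.5283 0.2458 0.0445] yaw -1.23 zax [ 0.0042  0.0021 -1.    ] F [-0.39 -1.27 -3.82] M [-0.067  0.083 -0.027] w 46.9 9.9
```

{"fn": "carry_out", "kwargs": {
  "commands": [5,0,0,0,0,0]
}}

```text
time_s: 10.02
tcp_pos: [0.5305, 0.2453, 0.0442]
ee_rot: [[1.0, -0.024, -0.002], [-0.024, -1.0, 0.001], [-0.002, -0.001, -1.0]]
wrist_force: [-12.4, 6.5, 2.1]
gripper_width: 0.54
```

```bash
python3 s.py
```

```text
[0.5305 0.2453 0.0442] yaw -1.37 zax [-1.6e-03  9.0e-04 -1.0e+00] F [-12.45   6.51   2.13] M [1.975 4.192 0.046] w 46.9 10.025
```

{"fn": "carry_out", "kwargs": {
  "commands": [5,0,0,0,0,0]
}}

```text
time_s: 10.15
tcp_pos: [0.5315, 0.2453, 0.0438]
ee_rot: [[1.0, -0.026, -0.01], [-0.026, -1.0, -0.0], [-0.009, 0.0, -1.0]]
wrist_force: [-12.0, 5.7, 3.0]
gripper_width: 0.536
```

```bash
python3 s.py
```

```text
[0.5315 0.2453 0.0438] yaw -1.5 zax [-9.5e-03 -2.0e-04 -1.0e+00] F [-12.03   5.66   2.98] M [ 2.11   4.201 -0.   ] w 46.6 10.15
```

{"fn": "carry_out", "kwargs": {
  "commands": [-5,0,0,0,0.006,0,-3,0,0,0,0.003,0]
}}

```text
time_s: 10.4
tcp_pos: [0.5286, 0.246, 0.0443]
ee_rot: [[1.0, -0.024, 0.01], [-0.024, -1.0, 0.001], [0.01, -0.002, -1.0]]
wrist_force: [9.6, -6.1, -10.5]
gripper_width: 0.542
```

```bash
python3 s.py
```

```text
[0.5286 0.246  0.0443] yaw -1.4 zax [ 0.01    0.0014 -0.9999] F [  9.62  -6.05 -10.45] M [-1.927 -3.19   0.007] w 47.1 10.4
```

Pushing along x, the socket is stopped both ways (-12 N and +10 N) within about 2 mm of travel. It also resists turning, with 0.73 N·m at 21°. A 29.4 mm bore would leave at least 4 mm of travel, so this is the right socket. I'll centre it, level it, seat it and take up the play.

{"fn": "carry_out", "kwargs": {
  "commands": [1,0,1,0,-0.008,0,0,0,2,0,0,0,0,0,0,0,0,0]
}}

```text
time_s: 10.78
tcp_pos: [0.5301, 0.2459, 0.0431]
ee_rot: [[1.0, -0.025, 0.003], [-0.025, -1.0, 0.002], [0.003, -0.002, -1.0]]
wrist_force: [-0.1, -0.6, -3.3]
gripper_width: 0.54
```

```bash
python3 s.py
```

```text
[0.5301 0.2459 0.0431] yaw -1.45 zax [ 0.0028  0.0017 -1.    ] F [-0.1  -0.63 -3.27] M [ 0.005  0.025 -0.044] w 47.0 10.775
```

{"fn": "carry_out", "kwargs": {
  "commands": [-0.6,0.3,1.5,0,-0.002,0,0,0,1,0,0,0]
}}

```text
time_s: 11.02
tcp_pos: [0.5301, 0.2459, 0.0429]
ee_rot: [[1.0, -0.025, 0.002], [-0.025, -1.0, 0.002], [0.002, -0.002, -1.0]]
wrist_force: [-3.0, -0.8, 5.3]
gripper_width: 0.541
```

```bash
python3 s.py
```

```text
[0.5301 0.2459 0.0429] yaw -1.4 zax [ 0.0024  0.0019 -1.    ] F [-2.99 -0.85  5.3 ] M [-0.508  0.815 -0.102] w 47.1 11.025
```

Seated: the plate is bearing and the underside is at about 16 mm. Next I'll turn to take up the play.

{"fn": "carry_out", "kwargs": {
  "commands": [-0.3,0.2,0,0,0,0.1,0,0,0,0,0,0.09,0,0,0,0,0,0,0,0,0,0,0,0]
}}

```text
time_s: 11.52
tcp_pos: [0.5296, 0.2455, 0.0429]
ee_rot: [[0.977, -0.213, 0.002], [-0.213, -0.977, 0.001], [0.002, -0.001, -1.0]]
wrist_force: [-0.2, -0.7, 0.1]
gripper_width: 0.539
```

```bash
python3 s.py
```

```text
[0.5296 0.2455 0.0429] yaw -12.3 zax [ 2.4e-03  8.0e-04 -1.0e+00] F [-0.2  -0.66  0.13] M [-0.348  0.205  0.255] w 46.9 11.525
```

{"fn": "carry_out", "kwargs": {
  "commands": [1.5,0,0.3,0,0,0.04]
}}

```text
time_s: 11.65
tcp_pos: [0.5298, 0.2454, 0.0429]
ee_rot: [[0.968, -0.25, 0.0], [-0.25, -0.968, 0.0], [0.0, -0.0, -1.0]]
wrist_force: [-10.2, 3.8, 7.3]
gripper_width: 0.536
```

```bash
python3 s.py
python3 - <<'E'
from h import *
for n in ['top','wrist','scene']:
    cv2.imwrite(f'pics/{n}9.png',capture(n)[:,:,::-1])
im=cv2.imread('pics/top9.png');cv2.imwrite('pics/t9c.png',cv2.resize(im[140:270,200:500],None,fx=2.6,fy=2.6,interpolation=2))
E
python3 s.py
```

```text
[0.5298 0.2454 0.0429] yaw -14.5 zax [ 1.e-04  0.e+00 -1.e+00] F [-10.21   3.77   7.29] M [0.977 2.953 1.129] w 46.6 11.65
[0.5298 0.2454 0.0429] yaw -14.48 zax [ 2.e-04 -0.e+00 -1.e+00] F [-6.09  1.32  4.33] M [0.386 1.82  0.678] w 46.7 11.8
```

View pics/t9c.png

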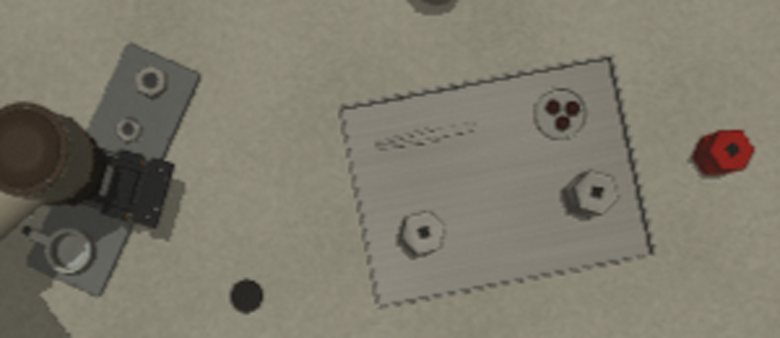

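View pics/wrist9.png

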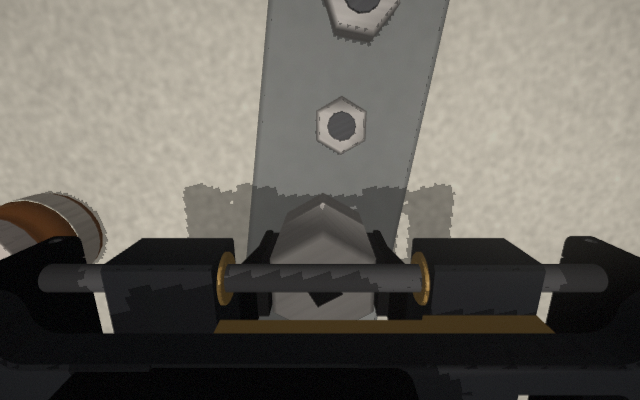

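View pics/scene9.png

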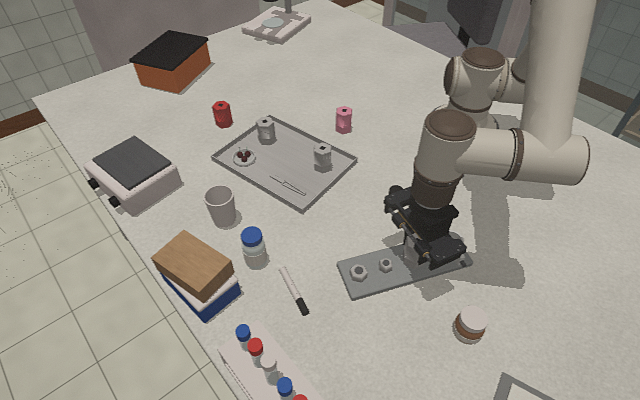

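The other two sockets stand in the tray, at (422,233) and (597,192) in the crop, and nothing else has moved. I'll check that the push settles and holds before handing in.

```bash
for k in 1 2 3; do python3 -c "
from h import *
for _ in range(10): capture('top')
"; python3 s.py; done
```

```text
[0.5298 0.2455 0.0429] yaw -14.48 zax [ 4.e-04  1.e-04 -1.e+00] F [-5.69  1.15  3.48] M [0.336 1.789 0.705] w 46.6 12.3
[0.5298 0.2454 0.0429] yaw -14.49 zax [ 3.e-04  1.e-04 -1.e+00] F [-6.76  1.41  4.28] M [0.32  1.802 0.765] w 46.9 12.8
[0.5298 0.2454 0.0429] yaw -14.48 zax [ 3.e-04  1.e-04 -1.e+00] F [-5.83  0.84  5.06] M [0.36  1.839 0.675] w 46.6 13.3
```

```bash
python3 -c "
from station import *
print(finish_job())"
```

```text
the job is handed in; nothing more can be done
None
```

I handed the job in with the middle socket of the row gripped and seated on the small nut beside the collar. No verdict was reported. I tried only that socket because it fitted; the other two were never touched.

**Fit:**
- **Going down:** the socket slid down without resistance until the plate pushed back, with its underside at about 16 mm, the height of the plate top.
- **Sideways:** pushed along x, it was stopped both ways (-12 N and +10 N) within about 2 mm. The next bore up would leave at least 4 mm.
- **Turning:** it resisted with torque that built up to 0.73 N·m.

**Last checks before handing in:**
- **Push held steady:** over 1.5 s the push stayed at about 6 N sideways and 0.7 N·m of turn.
- **Pose and grip:** tilt was under 0.001 rad and the jaws were at 46.7 mm.
- **Surroundings:** the last pictures show the other two sockets standing in the tray and nothing else visibly moved.

**Disagreement:** the expected play is about 7° either way. The torque did start near 7°, but with more push the socket turned to 21° during the test, and it ended at 14.5°. The pictures show no slip in the jaws. I put this down to soft contact between socket and nut, but did not confirm it.

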